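# Lock the loudspeaker's battery hatch with its key

## Robot

A 6-joint arm with a two-finger parallel gripper is mounted at the origin on the work surface. World frame = base frame: x ahead of the robot, y to its left, z up, the work surface at z = 0. Lengths are in mm, angles in rad, forces in N, time in s.
With the tool pointing down it reaches from about 275 to 975 mm from the base axis. Payload 8.4 kg.
Tool frame: the origin (TCP) lies midway between the tips of the shut fingers; the grasp point (between the pads) lies 19 mm behind it; z points along the fingers, y is the line along which they close (so a half turn about z gives the same grasp; the last joint's range is limited). The gripper opens to 92 mm and grips with 3 to 60 N. Pads are 20 mm wide; open, the fingers measure 128 mm over their backs; the gripper's body (75 mm by 189 mm) begins 69 mm behind the grasp point.
Start: joints at [-1.296, 0.353, 1.633, -0, 1.155, -0.002], TCP at [170.798, -601.212, 214.583] pointing down, gripper open.
Joint ranges: [-2.63, 2.63], [-0.92, 2.1], [0.06, 2.66], [-1.3, 4.44], [0, 2.69], [-3.02, 3.02]. Speed limits (rad/s): [2.22, 2.22, 2.79, 3.14, 3.14, 3.14].

## Interface

Orientations are given as a rotation vector (axis times angle).
In Python, from station import * gives the robot as it stands. The module is installed in compiled form; this text tells all that it offers.
- The arm moves only by the tool move_arm, never from a script. Its argument "increments" is a list of rows, each an object with "hand": the finger opening in cm, from 0 to 9.19; "dp": the shift along the world's x, y, z in cm, a list of three; "turn": the turn about the world's z in degrees. In form: [{"hand": hand, "dp": [tx, ty, tz], "turn": turn}, ...]. A call has 1 to 8 rows; each row shifts and turns the commanded pose from where the row before left it; what a row does not reach is not made up. A row lasts 1/12 s, in which the tool goes at most 41.7 mm and 7.16 degrees, less where a joint would pass 70% of its speed; a pose out of reach is approached as far as the arm can. A call is refused whole if a number of a shift passes 4.17 or a number of a turn 7.16, either way. A call with a gripper value outside its range is refused whole. The fingers move at their own pace and stop on an object; "force" is the grip in N (left out, the last holds). Time passes only in rows, so rows that do not move let the fingers close. It gives the time, the measured TCP pose, the force, the opening and the grip force at its end, in the units of the state.
- get_obs(): the state, without advancing time (a new reading comes with each control period).
- grab_frame(name): name is "scene" or "top" or "wrist"; returns a dict with "image" (384x512x3 uint8, red, green, blue), "vertical_fov" (degrees; the focal length in pixels is half the picture's height over the tangent of half this angle, whatever the lens; pixels are square), "cx", "cy" (the principal point, pixels), "k1" (the pictures are not rectified: a ray, as slopes to the right and down, at radius r is drawn at 1 + k1 r^2 times it, then the intrinsics apply), "rvec" (rotation vector, rad) and "tvec" (3), from world to camera coordinates, as OpenCV has them. Camera axes: x right, y down, z forward; pixel columns grow to the right and rows downward; lengths in mm; the calibration is good to about 2 mm. A picture is of the moment at which its call begins. There is no depth.
- job_done(): hands the job in; it is judged then, once.
The state is a dict: "time": time; "joint_pos": joint angles; "qd": joint speeds; "effort": joint torques, N m; "eef_pos": TCP position; "tcp_rot": TCP orientation; "contact_force": force on the tool from outside, world axes, zero at the start; "moment": the same for the moment, N m; "finger_gap": finger opening in mm; "gripper_force": force on a finger pad.
Only numpy, scipy, OpenCV 4.12 (cv2) and the standard library are available. Lean on these libraries where they do the work, as an engineer would, in place of code of your own. Each camera call takes 0.05 s, during which the arm holds its last target. There are 200 camera calls.

## Task

The portable loudspeaker lies on its front with its battery hatch up, and both captive screws of the hatch are undone. Use the slotted key, not the fingers, to turn each screw's bar clockwise (seen from above) as far as it goes, so that both bars lie in line with the hatch's length, in either order. Then stand the key upright on the sideboard again, without shifting the other things.

Things in the scene. Friction and masses are not known exactly. Their poses are not given: they have to be found in the camera images.
- speaker: Fixed grey loudspeaker, a box 180 (x) x 300 (y) x 86 high, plus a small carrying handle on its +y end out to 172 from the centre. Origin: centre of its underside on the sideboard; z up. On top a flat black hatch 100 (x) x 264 (y), top face at height 90. The two screws stand on the hatch's long centre line (x = 0), at y = +85 and y = -85.
- screw_left_bar (a point): Top centre of the bar of the screw at y = +85 of the speaker, on its vertical turning axis, 110 above the sideboard. The screw: a steel disc, 62 diameter, 4 thick (top at height 94), with an upright bar on it 54 long, 8 thick, rising 16 above the disc, round-topped. x axis along the bar, z up; the axes turn with the screw.
- screw_right_bar (a point): The same for the screw at y = -85 of the speaker.
- screw_left (a joint): Turn of the left screw, rad: 0 fully undone, grows clockwise seen from above, 1.2 at the stop = locked, when the bar is parallel to the speaker's y axis. Starts between 0 and 0.4. It stays where it is left; stiff friction of about 0.12 N m.
- screw_right (a joint): The same for the right screw.
- key: Loose key, 0.2 to 0.33 kg, 112 tall, stands on a steel fork 50 (x) x 32 (y): two prongs 8 thick, between them a slot along x, 16 wide, 23 deep, open below and at both ends (4 mm play each side of a screw bar, 0.16 rad turning play). Origin: centre of its underside; z up. Crosspiece to height 35, shank of 16 diameter to 68. Half a turn makes no difference.
- key_grip (a point): Centre of the key's wooden grip, 90 above its underside, on its axis; axes as the key's. The grip is 60 (x) x 20 (y), from 68 to 112 above the underside: take it across y, from above.
- jar: Empty glass jar with a metal twist cap, 72 diameter, 105 high, loose; origin at the centre of its underside. Leave alone.
- rum_bottle: Sealed rum bottle, 76 diameter, 240 high, loose; origin at the centre of its underside. Leave alone.
- saucer: White ceramic saucer, 124 diameter, 18 high, loose; origin at the centre of its underside. Leave alone.
- cups: Stack of three clear plastic cups, 76 diameter, 118 high, loose; origin at the centre of its underside. Leave alone.
- strainer: Stainless steel strainer bowl, 100 diameter, 35 high, with a flat handle reaching 147 from its centre to its -x, loose; origin at the centre of the bowl's underside. Leave alone.
- opener: Flat aluminium bottle opener, 128 long (x, from -75 to +53), 36 wide, 6 thick, loose, flat on the sideboard. Leave alone.
Not all that is in view belongs to the job. What is shaped like the key but black or red is not meant.

How it is judged (in metres and radians):
On the way, in this order (a step that is already met when the one before it is completed fails the run):
1. the key is lifted off the sideboard while both screws are still undone (height (world z) of key above 0.03 m and value of joint each of screw_left, screw_right below 0.9 rad), for 0.1 s.
2. both screws are turned to their locked position (1.0 rad or more) (value of joint each of screw_left, screw_right above 1 rad), for 0.2 s.
At the end, for the whole second after the job is handed in: Both screws are locked (1.0 rad or more of 1.2: bars within about 11 degrees of the hatch's length) and the key stands still and upright (within 0.15 rad) on the sideboard, its underside less than 10 mm above it (all of step 2 and height (world z) of key below 0.01 m and angle between key's own z axis and vertical below 0.15 rad and linear speed of key below 0.02 m/s); the robot touches nothing.
It fails at once if the fingers or the arm push on a screw (over 1 N): the key must do the turning (contact force between any of the fingers, the arm and screw_left above 1 N or contact force between any of the fingers, the arm and screw_right above 1 N).
It fails at once if a bystander is shifted by more than 30 mm (distance of any of jar, rum_bottle, saucer, cups, strainer, opener from where it was at the start of the episode above 0.03 m).
It also fails if it takes over 64 s, if anything falls off the work surface, if the arm or the gripper's body presses on something with over 40 N, if the wrist force passes 120 N, or if a joint passes its speed limit or range.

## Working session

There is one attempt and no reset: what is moved stays moved. The work goes in short steps, Python scripts to look and compute and a tool call to move; the robot and the scene stay as the last step left them, time stands still between calls to the robot, and variables do not carry over. Pictures are saved under pics/ and viewed, at most 10 in all, crops included, and the job is handed in when it is done.

Besides the shell and the picture viewer there is one more tool, called as name(argument=value, ...), one argument or row to a line, values as JSON. move_arm: Moves the arm, as the interface text tells. Its arguments: {"type":"object","properties":{"increments":{"type":"array"},"force":{"type":"number"}},"required":["increments"]}

```bash
mkdir -p pics; cat > h.py <<'E'
from station import *
import numpy as np, cv2
def save(n,f):
    cv2.imwrite(f'pics/{f}.png',cv2.cvtColor(n['image'],cv2.COLOR_RGB2BGR))
    np.savez(f'pics/{f}.npz',**n)
def load(f): return dict(np.load(f'pics/{f}.npz'))
def ray(d,u,v):
    f=d['image'].shape[0]/2/np.tan(np.radians(float(d['vertical_fov']))/2)
    x,y=(u-float(d['cx']))/f,(v-float(d['cy']))/f
    a,b=x,y
    for _ in range(30):
        s=1+float(d['k1'])*(a*a+b*b); a,b=x/s,y/s
    R=cv2.Rodrigues(np.array(d['rvec'],float))[0]; t=np.array(d['tvec'],float).ravel()
    return -R.T@t, R.T@np.array([a,b,1.])
def plane(d,u,v,z):
    c,r=ray(d,u,v); return c+r*(z-c[2])/r[2]
def tri(obs):
    A=np.zeros((3,3));b=np.zeros(3)
    for d,u,v in obs:
        c,r=ray(d,u,v); r=r/np.linalg.norm(r); P=np.eye(3)-np.outer(r,r);A+=P;b+=P@c
    return np.linalg.solve(A,b)
E
python3 - <<'E'
from h import *
for n in ['scene','top','wrist']:
    d=grab_frame(n); save(d,n+'0'); print(n,d['vertical_fov'],d['k1'],ray(d,256,192))
a=np.hstack([load('scene0')['image'],load('top0')['image']])
print(get_obs())
E
```

```text
scene 53.19152786668953 0.018194834348995565 (array([1079.27426007,   57.272924  ,  801.29273114]), array([-0.56569832, -0.15737441, -0.8098883 ]))
top 42.64753401257688 -0.11103052048437062 (array([ 390.73696266, -104.48887686, 1214.84059419]), array([ 0.12964381, -0.00360477, -0.99167898]))
wrist 69.01948953549343 -0.041387111797453066 (array([ 237.77040985, -581.01150197,  382.60825035]), array([-0.2343359 , -0.05076247, -0.9709709 ]))
{'time': 0.15, 'joint_pos': array([-1.29642960e+00,  3.53510282e-01,  1.63392140e+00,  2.17154162e-05,
        1.15519569e+00, -2.41273795e-03]), 'qd': array([-0.00012882, -0.00146447, -0.0018118 ,  0.00043077,  0.00072878,
       -0.00025543]), 'effort': array([-3.31713627e-04, -5.94209433e+01, -3.34469318e+01,  6.98061800e-02,
        2.04720563e-02, -7.66434187e-05]), 'eef_pos': array([ 170.68959607, -600.8699578 ,  214.04082303]), 'tcp_rot': array([-3.11054104e+00, -4.33222305e-01,  1.89354848e-04]), 'contact_force': array([-0.54794718, -1.01708099, -0.37683355]), 'moment': array([-0.01193047,  0.0325888 , -0.02821965]), 'gripper_force': 0.0, 'finger_gap': 91.85975102893569}
```

View pics/top0.png

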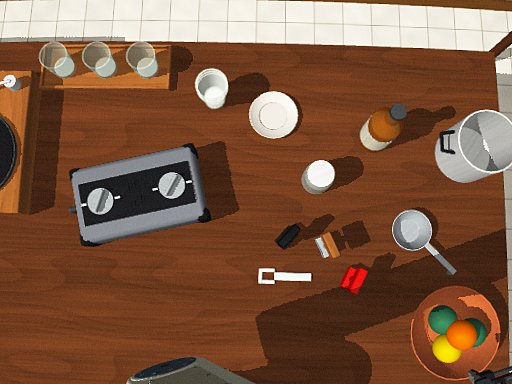

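View pics/scene0.png

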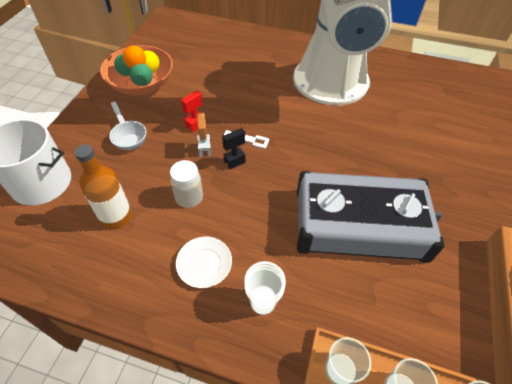

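The top view shows the key with its wooden grip at about (333,240) and its fork at (322,247). The screws are at (101,201) and (173,185), the black decoy at (288,236) and the red one at (355,278). In the scene view the key's grip is at (202,122) and its fork at (204,147); the screws are at (331,201) and (407,205).

```bash
python3 - <<'E'
from h import *
t=load('top0');s=load('scene0')
def crop(d,x,y,w,h,k): return cv2.resize(d['image'][y:y+h,x:x+w],None,fx=k,fy=k,interpolation=cv2.INTER_CUBIC)
m=np.zeros((600,800,3),np.uint8)
def put(im,x,y): m[y:y+im.shape[0],x:x+im.shape[1]]=im
put(crop(t,60,140,160,110,2.5),0,0)     # top speaker
put(crop(t,270,210,110,90,3.6),402,0)
put(crop(s,290,165,155,100,2.55),0,300)
put(crop(s,170,85,110,85,3.6),402,330-6)
cv2.imwrite('pics/m.png',m[:,:,::-1])
# rough
g=tri([(t,333,240),(s,202,118)]);print('grip',g)
for a,b in [((101,201),(407,205)),((173,185),(331,201))]: print(tri([(t,*a),(s,*b)]))
# masks
for n,d in (('t',t),('s',s)):
    hsv=cv2.cvtColor(d['image'],cv2.COLOR_RGB2HSV)
    for x,y in ([(333,240),(322,247),(300,276),(101,201)] if n=='t' else [(202,122),(204,147),(331,201)]): print(n,hsv[y,x],end=' ')
w=load('wrist0');save(w,'wv')
E
```

```text
Traceback (most recent call last):
ValueError: could not broadcast input array from shape (306,396,3) into shape (276,396,3)
```

```bash
python3 - <<'E'
from h import *
t=load('top0');s=load('scene0')
def crop(d,x,y,w,h,k): return cv2.resize(d['image'][y:y+h,x:x+w],None,fx=k,fy=k,interpolation=cv2.INTER_CUBIC)
m=np.zeros((600,800,3),np.uint8)
def put(im,x,y): m[y:y+im.shape[0],x:x+im.shape[1]]=im
put(crop(t,60,140,160,110,2.5),0,0)     # top speaker
put(crop(t,270,210,110,80,3.6),402,0)
put(crop(s,290,165,155,100,2.55),0,300)
put(crop(s,170,85,110,80,3.6),402,300)
cv2.imwrite('pics/m.png',m[:,:,::-1])
g=tri([(t,333,240),(s,202,118)]);print('grip',g)
for a,b in [((101,201),(407,205)),((173,185),(331,201))]: print(tri([(t,*a),(s,*b)]))
for n,d in (('t',t),('s',s)):
    hsv=cv2.cvtColor(d['image'],cv2.COLOR_RGB2HSV)
    for x,y in ([(333,240),(322,247),(300,276),(101,201)] if n=='t' else [(202,122),(204,147),(331,201)]): print(n,hsv[y,x],end=' ')
E
```

```text
grip [ 428.23543863 -277.5900084   123.90032189]
[509.43972306 251.17388072  88.56963721]
[550.60238754  85.94147332  85.94193651]
t [ 13 191 136] t [ 93  12 208] t [ 30   2 246] t [110  16  95] s [ 14 169 225] s [ 90   3 224] s [ 90   5 188]
```

View pics/m.png

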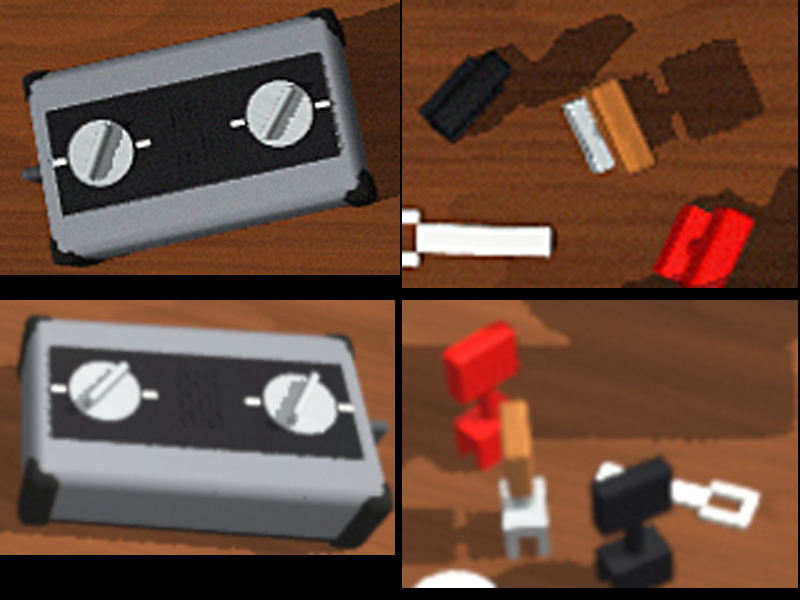

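The crops show the grip's long axis at about 27° in the world, with both bars about 45° off the hatch length. I'll move over the key to look closely.

move_arm(
  increments=[
    {"hand":9.0,"dp":[1,1.5,2.5],"turn":1.5},
    {"hand":9.0,"dp":[2,2.5,1],"turn":1.5},
    {"hand":9.0,"dp":[2.2,2.7,0],"turn":1.5},
    {"hand":9.0,"dp":[2.2,2.7,0],"turn":1.5},
    {"hand":9.0,"dp":[2.2,2.7,0],"turn":1.5},
    {"hand":9.0,"dp":[2.2,2.7,0],"turn":1.5},
    {"hand":9.0,"dp":[2.2,2.7,0],"turn":1.7},
    {"hand":9.0,"dp":[2.2,2.7,0],"turn":0},
  ],
)

```text
time: 0.82
eef_pos: [333.4, -397.7, 249.5]
tcp_rot: [-3.057, -0.724, 0.0]
contact_force: [0.5, -0.0, -1.0]
finger_gap: 89.9
gripper_force: 0.0
```

move_arm(
  increments=[
    {"hand":9.0,"dp":[2.2,2.7,0],"turn":0},
    {"hand":9.0,"dp":[2.2,2.7,0],"turn":0},
    {"hand":9.0,"dp":[2.2,2.7,0],"turn":0},
    {"hand":9.0,"dp":[2.0,2.6,0],"turn":0},
    {"hand":9.0,"dp":[1.2,2.0,0],"turn":0},
    {"hand":9.0,"dp":[0,0,0],"turn":0},
    {"hand":9.0,"dp":[0,0,0],"turn":0},
  ],
)

```text
time: 1.4
eef_pos: [431.1, -271.4, 249.4]
tcp_rot: [-3.057, -0.726, 0.001]
contact_force: [0.5, -0.3, 0.1]
finger_gap: 90.0
gripper_force: 0.0
```

```bash
python3 - <<'E'
from h import *
d=grab_frame('wrist'); save(d,'w1'); print(ray(d,256,192)); o=get_obs(); print(o['time'],o['eef_pos'],o['tcp_rot'])
E
```

```text
(array([ 493.43025209, -239.19778369,  418.06437552]), array([-0.22051766, -0.09500439, -0.97088658]))
1.45 [ 430.62324077 -272.2098025   249.44797057] [ 3.05701648e+00  7.23708056e-01 -8.60386088e-04]
```

View pics/w1.png

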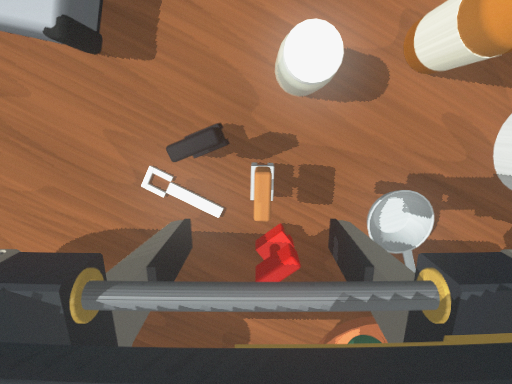

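The wrist view shows the key nearly upright in the picture, with its grip at x≈262 and y from 167 to 220. The red decoy is at (277,255) and the black one at (197,142).

```bash
python3 - <<'E'
from h import *
t=load('top0');s=load('scene0');w=load('w1')
def mask(d,box):
    hsv=cv2.cvtColor(d['image'],cv2.COLOR_RGB2HSV); x,y,X,Y=box
    m=np.zeros(hsv.shape[:2],np.uint8); m[y:Y,x:X]=cv2.inRange(hsv,(8,120,150),(20,255,255))[y:Y,x:X]
    n,l,st,c=cv2.connectedComponentsWithStats(m); i=1+np.argmax(st[1:,4]); return (l==i).astype(np.uint8)
M={}
for n,d,b in (('t',t,(322,225,350,262)),('s',s,(190,108,215,138)),('w',w,(245,155,280,230))):
    m=mask(d,b); c=cv2.findContours(m,0,1)[0][0]; r=cv2.minAreaRect(c); print(n,m.sum(),r); M[n]=(r[0],c)
    if n!='s':
        P=np.array([plane(d,*p,112) for p in cv2.boxPoints(r)])[:,:2]; print(P.round(1))
print('c',tri([(t,*M['t'][0]),(s,*M['s'][0]),(w,*M['w'][0])]),tri([(t,*M['t'][0]),(w,*M['w'][0])]))
hs=cv2.cvtColor(w['image'],cv2.COLOR_RGB2HSV)[160:226:3,245:282:3]
print(hs[:,:,2])
print(cv2.cvtColor(t['image'],cv2.COLOR_RGB2HSV)[228:262:2,316:352:2][:,:,2])
E
```

```text
t 199 ((330.739013671875, 244.85118103027344), (25.63239097595215, 7.7525763511657715), 65.224853515625)
[[ 441.  -258. ]
 [ 448.5 -273.9]
 [ 396.9 -298.1]
 [ 389.5 -282.3]]
s 146 ((201.7799835205078, 124.45999145507812), (23.758790969848633, 8.485281944274902), 81.8698959350586)
w 1151 ((262.0, 200.5), (57.0, 34.0), 90.0)
[[ 438.9 -248.1]
 [ 455.8 -281.8]
 [ 396.1 -313. ]
 [ 378.2 -277.5]]
c [ 416.77452508 -281.82352444   90.80079157] [ 418.79386536 -278.51489593  114.54302805]
[[146 150 153 153 153 153 147 152 151 154 149 148 145]
 [154 154 136 126 114 110 108 146 128 123 110 150 118]
 [156 154 214 234 198 167 171 170 220 207 107 109 109]
 [146 148 217 225 140 132 127 122 118 236 108 110 109]
 [158 153 218 209 185 176 176 180 152 237 112 110 108]
 [158 159 220 220 229 219 220 223 205 224 103 110 110]
 [148 150 220 223 228 219 219 222 200 224 110 106 104]
 [154 148 221 221 228 219 220 222 194 159 110 109 112]
 [152 162 219 222 228 219 219 222 194 163 111 109 112]
 [154 147 223 223 228 220 220 221 187 167 116 111 111]
 [165 161 225 224 228 218 219 222 189 218 111 116 111]
 [161 160 2
[... 1170 characters left out ...]
 67  62  68 122  56  64]
 [113 168 210 211 138 149 198 174 176 195  54  62  71  67  67 118  81  71]
 [109 142 210 211 128 132 208 178 175 180 115  65  70  69  65 127 116  66]
 [117 121 169 209 192 139 158 198 189 177 187  63  67  64  83  85 123  87]
 [101 104 145 207 204 182 130 212 204 169 177  94  83 116 111 107  98 109]
 [115 106 113 158 209 215 137 184 199 187 172 175  94 122 114 112 114 115]
 [ 97 108 103 143 209 203 181 128 206 198 174 179  88 103 112 107 112 120]
 [114 117 117 132 241 199 139 139 192 207 147 129 108 108 114 109 109 108]
 [113 121 119 117 108 109 117 116 117 103 120 117 119 120 113 121 118 122]
 [121 114 110 112 115 118 115 121 122 119 122 120 122 120 120 119 117 114]]
```

```bash
python3 - <<'E'
from h import *
w=load('w1');t=load('top0')
hsv=cv2.cvtColor(w['image'],cv2.COLOR_RGB2HSV)
print(hsv[164:224:4,248:276:2,1]); print(hsv[164:224:4,248:276:2,0])
for c in [(254,220.5),(269.5,220.5),(253.5,172),(271,172)]: print(c,plane(w,*c,112).round(1))
E
```

```text
[[147 138   4   2  19  98 111 110 114 121  12   2   4 109]
 [145 110   5   2 135 135 139 135 132 137 132   4   5  62]
 [137  92   4  28 150 149 146 148 150 147 150 132   5  82]
 [143  86   7  63 147 153 151 149 151 150 149 146   3  96]
 [134  71   6  72 149 151 155 147 153 149 151 143   8 119]
 [142  72   6  80 148 152 151 149 150 153 151 149   5 130]
 [137  57   4  87 146 148 151 147 150 151 152 146   5 132]
 [141  45   4  96 150 147 154 146 149 150 152 147   4 130]
 [140  36   4 102 153 149 150 151 153 150 153 122   5 137]
 [139 107  68 144 146 153 152 151 151 153 149 107  19 142]
 [133 138 139 148 151 150 149 148 151 149 153 145 143 144]
 [137 138 136 152 148 152 150 151 149 149 150 146 141 147]
 [137 141 142 148 149 147 153 152 151 151 148 141 142 143]
 [140 134 134 151 152 149 150 151 150 150 148 140 147 141]
 [137 141 136 143 151 153 151 151 149 150 154 143 138 146]]
[[ 12  12  60  60  17  11  11  11  10  11  15 150  60  11]
 [ 12  12  90  75  14  14  14  14  13  13  13  70  84  11]
 [ 11  13  90  16  14  14  14  14  14  13  14  14  90  13]
 [ 12  13  95  13  15  14  14  14  14  14  14  14  70  12]
 [ 12  11  95  13  15  14  14  14  14  14  14  13  12  12]
 [ 12  12  85  13  15  14  14  14  14  14  14  14  50  12]
 [ 11  12  90  13  15  14  14  14  14  14  14  14  60  12]
 [ 12  12  83  14  14  14  15  14  14  14  14  14  80  13]
 [ 11  13  90  13  15  15  14  14  14  14  14  13  68  13]
 [ 12  12  14  14  15  14  14  14  14  14  14  13  14  12]
 [ 11  12  12  14  15  15  14  14  14  14  14  13  11  12]
 [ 12  12  11  14  15  15  15  14  14  14  14  13  11  12]
 [ 12  12  12  14  15  15  15  14  14  14  13  12  11  12]
 [ 11  11  11  14  15  15  14  14  14  14  14  12  12  11]
 [ 11  12  12  12  14  14  13  13  14  13  14  11  11  11]]
(254, 220.5) [ 392.4 -282.2  112. ]
(269.5, 220.5) [ 400.5 -298.3  112. ]
(253.5, 172) [ 443.1 -256.5  112. ]
(271, 172) [ 451.8 -273.8  112. ]
```

move_arm(
  increments=[
    {"hand":5.0,"dp":[-0.9,-0.6,0],"turn":0},
    {"hand":5.0,"dp":[0,0,0],"turn":0},
    {"hand":5.0,"dp":[0,0,-2],"turn":0},
    {"hand":5.0,"dp":[0,0,-3],"turn":0},
    {"hand":5.0,"dp":[0,0,-3.0],"turn":0},
    {"hand":5.0,"dp":[0,0,-2.8],"turn":0},
    {"hand":5.0,"dp":[0,0,0],"turn":0},
  ],
)

```text
time: 2.03
eef_pos: [418.1, -277.4, 137.2]
tcp_rot: [-3.053, -0.717, 0.008]
contact_force: [-0.6, 0.7, -0.2]
finger_gap: 49.6
gripper_force: 0.0
```

```bash
python3 - <<'E'
from h import *
d=grab_frame('wrist'); save(d,'w2'); o=get_obs(); print(o['time'],o['eef_pos'],o['finger_gap'])
E
```

```text
2.0833 [ 419.36114753 -278.02760481  139.65354833] 49.92580536743017
```

View pics/w2.png

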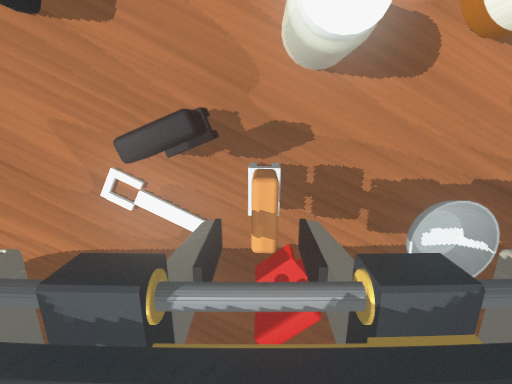

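The wrist view shows the grip between the fingers, its top face from (265,175) to (264,252), clear of the red and black decoys.

```bash
python3 - <<'E'
from h import *
d=load('w2'); hsv=cv2.cvtColor(d['image'],cv2.COLOR_RGB2HSV)
print(hsv[160:260:4,246:284:2,2])
for c in [(251,252),(277,252),(251.5,177),(279,177)]: print(plane(d,*c,112).round(1))
E
```

```text
[[166 166 167 164 167 165 161 166 163 162 161 163 166 164 162 165 167 167
  165]
 [163 153 137 137 130 126 120 117 116 118 119 147 140 140 134 134 135 119
  117]
 [168 234 240 240 238 235 215 213 211 236 237 233 232 230 230 228 226 164
  113]
 [165 236 242 243 191 155 139 142 139 140 132 136 135 134 122 229 242 181
  118]
 [164 231 243 227 171 145 135 133 135 140 138 139 138 137 131 127 242 173
  120]
 [170 230 243 215 227 218 209 206 207 208 210 214 211 214 206 171 201 157
  112]
 [164 226 242 230 240 238 234 230 230 229 230 232 233 234 227 195 166 143
  119]
 [161 227 242 230 239 238 235 230 231 229 230 230 234 234 227 190 153 133
  120]
 [171 227 243 231 239 238 235 230 230 231 231 231 233 235 225 188 157 125
  120]
 [161 228 242 231 239 236 233 230 230 230 229 231 232 234 223 186 161 125
  121]
 [170 227 243 232 239 237 234 230 231 230 230 231 232 234 221 182 159 118
  122]
 [172 228 243 233 240 238 234 230 228 231 230 231 232 233 220 179 205 117
  116]
 [174 227 242 234 239 238 234 228 229 229 231 231 232 233 216 174 187 155
  137]
 [160 228 243 150 161 171 166 166 163 165 163 1
[... 317 characters left out ...]
4 168 168 170 175 166 155 162 174
  174]
 [159 161 169 153 165 176 177 174 169 165 164 169 169 171 166 151 161 160
  165]
 [163 157 162 238 216 178 178 176 180 165 167 167 166 171 164 149 162 159
  159]
 [168 169 171 237 240 239 239 237 232 228 228 229 230 227 195 153 168 167
  165]
 [165 166 171 237 240 240 239 237 233 226 227 228 230 225 191 149 160 163
  167]
 [116 140 115 238 240 240 239 236 231 228 228 229 229 223 189 133 109 114
  142]
 [112 112 112 113 172 214 217 212 205 207 208 212 213 200 138 143 150 151
  149]
 [113 112 114 113 114 112 112 112 111 115 115 116 143 148 150 150 150 150
  150]]
[ 392.5 -281.4  112. ]
[ 401.3 -299.1  112. ]
[ 444.7 -256.5  112. ]
[ 453.3 -273.8  112. ]
```

move_arm(
  increments=[
    {"hand":5.0,"dp":[0.1,0.1,-2.5],"turn":0},
    {"hand":5.0,"dp":[0,0,-2.5],"turn":0},
    {"hand":5.0,"dp":[0,0,-2.0],"turn":0},
    {"hand":5.0,"dp":[0,0,0],"turn":0},
    {"hand":1.0,"dp":[0,0,0],"turn":0},
    {"hand":1.0,"dp":[0,0,0],"turn":0},
    {"hand":1.0,"dp":[0,0,0],"turn":0},
    {"hand":1.0,"dp":[0,0,0],"turn":0},
  ],
  force=45,
)

```text
time: 2.75
eef_pos: [423.8, -277.9, 73.2]
tcp_rot: [3.056, 0.721, 0.003]
contact_force: [-0.2, 0.5, 0.3]
finger_gap: 25.4
gripper_force: 0.0
```

move_arm(
  increments=[
    {"hand":1.0,"dp":[0,0,0],"turn":0},
    {"hand":1.0,"dp":[0,0,0],"turn":0},
  ],
)

```text
time: 2.92
eef_pos: [423.5, -277.7, 72.8]
tcp_rot: [3.056, 0.721, 0.002]
contact_force: [-0.0, -0.2, 7.1]
finger_gap: 20.1
gripper_force: 44.9
```

move_arm(
  increments=[
    {"hand":1.0,"dp":[0,0,1.0],"turn":0},
    {"hand":1.0,"dp":[0,0,2.5],"turn":0},
    {"hand":1.0,"dp":[0,0,3.5],"turn":0},
    {"hand":1.0,"dp":[0,0,3.5],"turn":0},
    {"hand":1.0,"dp":[0,0,3.5],"turn":0},
    {"hand":1.0,"dp":[0,0,3.5],"turn":0},
    {"hand":1.0,"dp":[0,0,2.5],"turn":0},
    {"hand":1.0,"dp":[0,0,1.5],"turn":0},
  ],
)

```text
time: 3.58
eef_pos: [423.3, -277.5, 290.7]
tcp_rot: [3.055, 0.721, 0.004]
contact_force: [0.5, 0.2, -3.1]
finger_gap: 19.8
gripper_force: 44.9
```

move_arm(
  increments=[
    {"hand":1.0,"dp":[0.4,1.7,0],"turn":3.5},
    {"hand":1.0,"dp":[0.6,2.5,0],"turn":6.0},
    {"hand":1.0,"dp":[0.6,2.5,0],"turn":6.0},
    {"hand":1.0,"dp":[0.6,2.5,0],"turn":6.5},
    {"hand":1.0,"dp":[0.6,2.5,0],"turn":6.5},
    {"hand":1.0,"dp":[0.6,2.5,0],"turn":6.5},
    {"hand":1.0,"dp":[0.6,2.5,0],"turn":6.5},
    {"hand":1.0,"dp":[0.6,2.5,0],"turn":6.5},
  ],
)

```text
time: 4.25
eef_pos: [468.3, -83.8, 287.1]
tcp_rot: [-2.494, -1.91, 0.0]
contact_force: [1.1, -0.5, -2.3]
finger_gap: 19.7
gripper_force: 44.9
```

move_arm(
  increments=[
    {"hand":1.0,"dp":[0.6,2.6,0],"turn":6.5},
    {"hand":1.0,"dp":[0.6,2.6,0],"turn":6.5},
    {"hand":1.0,"dp":[0.6,2.6,0],"turn":6.5},
    {"hand":1.0,"dp":[0.6,2.6,0],"turn":6.5},
    {"hand":1.0,"dp":[0.6,2.6,0],"turn":6.5},
    {"hand":1.0,"dp":[0.6,2.6,0],"turn":6.5},
    {"hand":1.0,"dp":[0.6,2.6,0],"turn":6.5},
    {"hand":1.0,"dp":[0.6,2.6,0],"turn":6.5},
  ],
)

```text
time: 4.92
eef_pos: [516.2, 124.1, 287.0]
tcp_rot: [-1.404, -2.81, 0.001]
contact_force: [1.3, 0.3, -2.9]
finger_gap: 19.9
gripper_force: 44.9
```

move_arm(
  increments=[
    {"hand":1.0,"dp":[0.6,2.6,0],"turn":6.5},
    {"hand":1.0,"dp":[0.3,1.5,0],"turn":6.5},
    {"hand":1.0,"dp":[0,0.2,0],"turn":4.5},
    {"hand":1.0,"dp":[0,0,0],"turn":0},
    {"hand":1.0,"dp":[0,0,0],"turn":0},
  ],
)

```text
time: 5.33
eef_pos: [525.2, 165.7, 286.7]
tcp_rot: [-0.972, -2.987, 0.001]
contact_force: [-0.0, -0.5, -1.5]
finger_gap: 19.5
gripper_force: 44.9
```

```bash
python3 - <<'E'
from h import *
d=grab_frame('wrist'); save(d,'w3'); save(grab_frame('top'),'t3'); print(ray(d,256,192)); o=get_obs(); print(o['time'],o['eef_pos'],o['tcp_rot'],o['joint_pos'],o['finger_gap'])
E
```

```text
(array([469.52153271, 207.65138252, 455.37560515]), array([ 0.18400607, -0.15270024, -0.97113286]))
5.4333 [525.4487423  165.20482424 286.72468376] [-9.73747387e-01 -2.98665985e+00  5.46621761e-04] [ 3.02006161e-01  1.74172299e-01  1.70856833e+00 -1.74003046e-04
  1.25921997e+00 -6.38406319e-01] 19.7177556674928
```

View pics/w3.png

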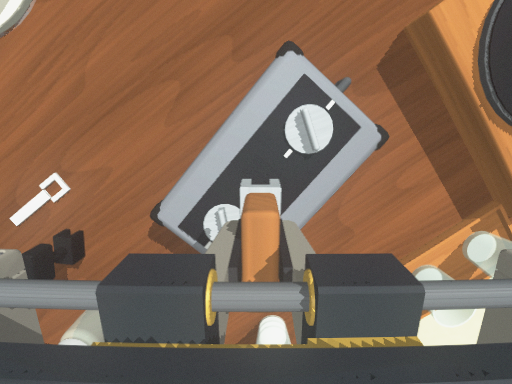

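The wrist view shows the left screw at (310,129) with its bar nearly vertical in the picture. The right screw is partly hidden at (223,225), and the key is held upright at (262,200).

```bash
python3 - <<'E'
from h import *
w=load('w3');t=load('top0');s=load('scene0')
def disc(d,x,y,r):
    h=cv2.cvtColor(d['image'],cv2.COLOR_RGB2HSV); m=cv2.inRange(h,(0,0,85),(180,70,255))
    k=np.zeros_like(m); cv2.circle(k,(x,y),r,255,-1); m=cv2.morphologyEx(m&k,cv2.MORPH_OPEN,np.ones((5,5)))
    c=max(cv2.findContours(m,0,1)[0],key=cv2.contourArea); e=cv2.fitEllipse(cv2.convexHull(c)); print(e); return e[0]
a=disc(w,309,130,32); L=disc(t,101,201,17);R=disc(t,173,185,17); sL=disc(s,407,205,19); sR=disc(s,331,201,19)
print('L',tri([(w,*a),(t,*L),(s,*sL)]),plane(w,*a,94),plane(t,*L,94),plane(s,*sL,94))
print('R',tri([(t,*R),(s,*sR)]),plane(t,*R,94),plane(s,*sR,94))
def crop(d,x,y,r,k): return cv2.resize(d['image'][y-r:y+r,x-r:x+r],(400,400),interpolation=cv2.INTER_CUBIC)
cv2.imwrite('pics/m3.png',np.hstack([crop(w,310,130,32,0),crop(t,173,185,20,0)])[:,:,::-1])
E
```

```text
((308.5980529785156, 128.5522918701172), (49.30162811279297, 50.81853485107422), 18.836994171142578)
((99.74275207519531, 200.66006469726562), (25.66398048400879, 26.84168243408203), 49.243221282958984)
((171.30999755859375, 184.993896484375), (26.264280319213867, 26.60887908935547), 96.04808044433594)
((407.62347412109375, 204.96075439453125), (24.187788009643555, 30.47835350036621), 111.63212585449219)
((330.91412353515625, 199.70668029785156), (25.259769439697266, 29.06598472595215), 108.29298400878906)
L [510.40576668 253.12268346  90.58466453] [510.58618386 253.41071297  94.        ] [509.59301031 252.29381823  94.        ] [513.1878071  251.18655391  94.        ]
R [550.11954778  86.97222028  90.66556748] [549.56350086  87.08500442  94.        ] [552.77374951  86.16629869  94.        ]
```

View pics/m3.png

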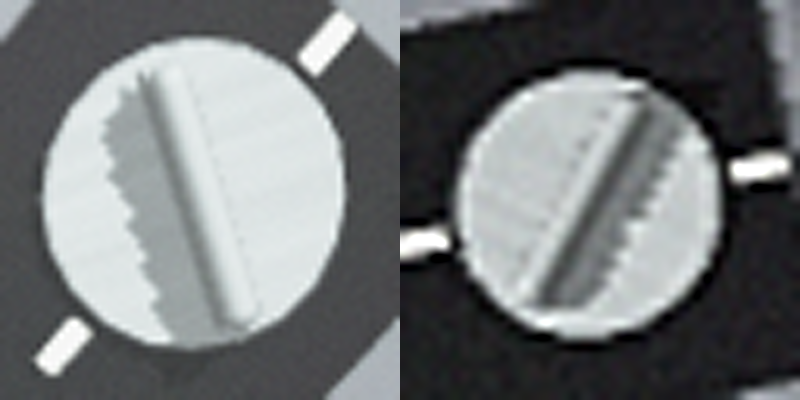

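```bash
python3 - <<'E'
from h import *
w=load('w3');t=load('top0')
def ln(d,p,q,z):
    a,b=plane(d,*p,z),plane(d,*q,z); v=b-a; print(((a+b)/2).round(1),np.linalg.norm(v).round(1),np.degrees(np.arctan2(v[1],v[0])).round(1)%180)
ln(w,(305.5,109.5),(316.1,148.9),108)
ln(w,(330.5,104.7),(288.4,153.2),90)
ln(t,(176.5,174.5),(166,195),108)
ln(t,(60+59/2.5,140+163/2.5),(60+143/2.5,140+143/2.5),90)
ln(t,(60+238/2.5,140+123/2.5),(60+323/2.5,140+104/2.5),90)
E
```

```text
[511.6 253.3 108. ] 49.1 161.5
[512.2 253.9  90. ] 79.7 103.6
[548.2  84.8 108. ] 52.5 155.3
[508.8 252.   90. ] 81.0 104.6
[549.2  85.7  90. ] 80.7 103.9
```

move_arm(
  increments=[
    {"hand":1.0,"dp":[-0.2,1.2,0],"turn":2.6},
    {"hand":1.0,"dp":[-0.4,2.3,0],"turn":5.0},
    {"hand":1.0,"dp":[-0.4,2.3,0],"turn":5.0},
    {"hand":1.0,"dp":[-0.3,2.0,0],"turn":5.0},
    {"hand":1.0,"dp":[-0.1,1.0,-1.5],"turn":0},
    {"hand":1.0,"dp":[0,0,-2.8],"turn":0},
    {"hand":1.0,"dp":[0,0,-2.5],"turn":0},
    {"hand":1.0,"dp":[0,0,-1.0],"turn":0},
  ],
)

```text
time: 6.1
eef_pos: [509.9, 253.3, 205.5]
tcp_rot: [-0.5, -3.098, 0.004]
contact_force: [-1.2, 0.0, -3.6]
finger_gap: 19.4
gripper_force: 44.9
```

move_arm(
  increments=[
    {"hand":1.0,"dp":[0,0,0],"turn":0},
    {"hand":1.0,"dp":[0,0,0],"turn":0},
    {"hand":1.0,"dp":[0,0,0],"turn":0},
  ],
)

```text
time: 6.35
eef_pos: [512.8, 254.1, 210.2]
tcp_rot: [0.501, 3.1, 0.002]
contact_force: [-0.2, -0.5, -2.3]
finger_gap: 20.2
gripper_force: 44.9
```

```bash
python3 - <<'E'
from h import *
d=grab_frame('wrist'); save(d,'w4'); s=grab_frame('scene');save(s,'s4'); o=get_obs(); print(o['time'],o['eef_pos'],o['tcp_rot'],np.degrees(2*np.arctan2(o['tcp_rot'][1],o['tcp_rot'][0])))
a=cv2.resize(d['image'][110:260,190:340],(400,400)); b=cv2.resize(s['image'][140:240,355:455],(400,400),interpolation=2)
cv2.imwrite('pics/m4.png',np.hstack([a,b])[:,:,::-1])
E
```

```text
6.45 [512.79187003 254.07813837 210.25646651] [5.00995629e-01 3.09924476e+00 2.42711565e-03] 161.63503944847483
```

View pics/m4.png

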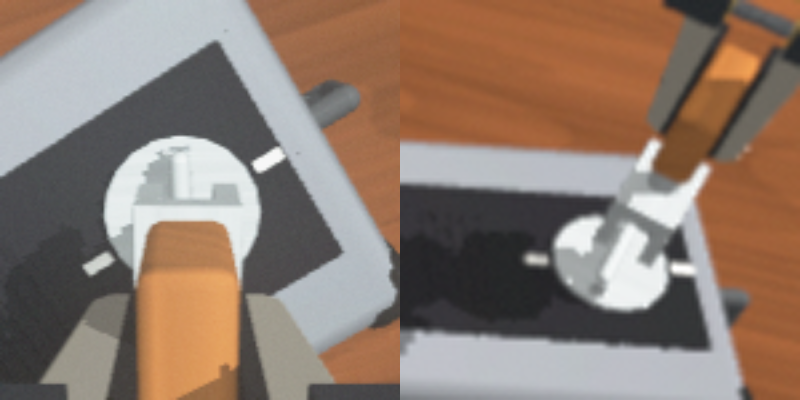

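The crops show the fork above the left bar and aligned with it, about 2 mm off towards the right of the picture. I'll correct that and lower.

move_arm(
  increments=[
    {"hand":1.0,"dp":[-0.06,-0.2,0],"turn":0},
    {"hand":1.0,"dp":[0,0,-1.0],"turn":0},
    {"hand":1.0,"dp":[0,0,-1.0],"turn":0},
    {"hand":1.0,"dp":[0,0,-1.0],"turn":0},
    {"hand":1.0,"dp":[0,0,-0.5],"turn":0},
    {"hand":1.0,"dp":[0,0,-0.5],"turn":0},
    {"hand":1.0,"dp":[0,0,0],"turn":0},
    {"hand":1.0,"dp":[0,0,0],"turn":0},
  ],
)

```text
time: 7.12
eef_pos: [511.2, 251.8, 168.3]
tcp_rot: [-0.501, -3.101, 0.0]
contact_force: [-0.6, -0.1, -3.1]
finger_gap: 19.9
gripper_force: 44.9
```

move_arm(
  increments=[
    {"hand":1.0,"dp":[0,0,0],"turn":-4},
    {"hand":1.0,"dp":[0,0,0],"turn":-5},
    {"hand":1.0,"dp":[0,0,0],"turn":-5},
    {"hand":1.0,"dp":[0,0,0],"turn":-5},
    {"hand":1.0,"dp":[0,0,0],"turn":-5},
    {"hand":1.0,"dp":[0,0,0],"turn":-5},
  ],
)

```text
time: 7.62
eef_pos: [511.5, 252.4, 168.9]
tcp_rot: [1.267, 2.874, 0.002]
contact_force: [0.4, 2.0, -4.7]
finger_gap: 19.8
gripper_force: 45.0
```

move_arm(
  increments=[
    {"hand":1.0,"dp":[0,0,0],"turn":-5},
    {"hand":1.0,"dp":[0,0,0],"turn":-5},
    {"hand":1.0,"dp":[0,0,0],"turn":-5},
    {"hand":1.0,"dp":[0,0,0],"turn":-5},
    {"hand":1.0,"dp":[0,0,0],"turn":-5},
    {"hand":1.0,"dp":[0,0,0],"turn":-5},
    {"hand":1.0,"dp":[0,0,0],"turn":0},
  ],
)

```text
time: 8.2
eef_pos: [511.5, 252.1, 168.9]
tcp_rot: [1.968, 2.449, 0.001]
contact_force: [0.1, 1.4, -3.1]
finger_gap: 19.5
gripper_force: 44.9
```

```bash
python3 - <<'E'
from h import *
o=get_obs(); print(o['moment'],o['contact_force'],o['eef_pos'],np.degrees(2*np.arctan2(o['tcp_rot'][1],o['tcp_rot'][0])))
E
```

```text
[ 0.04036642 -0.12820557  0.02358757] [ 0.10771862  1.35876764 -3.08810763] [511.49859407 252.12848285 168.90484286] 102.43850382097483
```

move_arm(
  increments=[
    {"hand":1.0,"dp":[0,0,0],"turn":-3},
    {"hand":1.0,"dp":[0,0,0],"turn":-2},
    {"hand":1.0,"dp":[0,0,0],"turn":0},
  ],
)

```text
time: 8.45
eef_pos: [511.5, 252.0, 168.9]
tcp_rot: [2.066, 2.366, 0.001]
contact_force: [1.3, 1.5, -2.3]
finger_gap: 19.6
gripper_force: 44.9
```

```bash
python3 - <<'E'
from h import *
o=get_obs(); print(o['moment'],o['contact_force'],o['eef_pos'],np.degrees(2*np.arctan2(o['tcp_rot'][1],o['tcp_rot'][0])))
E
```

```text
[ 0.19346952 -0.26572339  0.02839992] [ 1.31624024  1.49712143 -2.25855991] [511.53705254 252.0475704  168.92364479] 97.7371477503471
```

move_arm(
  increments=[
    {"hand":1.0,"dp":[0,0,0],"turn":-2},
    {"hand":1.0,"dp":[0,0,0],"turn":0},
    {"hand":1.0,"dp":[0,0,0],"turn":4},
    {"hand":1.0,"dp":[0,0,0],"turn":4},
    {"hand":1.0,"dp":[0,0,1.0],"turn":0},
    {"hand":1.0,"dp":[0,0,2.0],"turn":0},
    {"hand":1.0,"dp":[0,0,3.0],"turn":0},
    {"hand":1.0,"dp":[0,0,3.0],"turn":0},
  ],
)

```text
time: 9.12
eef_pos: [510.5, 251.4, 259.7]
tcp_rot: [-1.941, -2.469, 0.003]
contact_force: [1.0, 0.8, -2.7]
finger_gap: 19.8
gripper_force: 44.9
```

move_arm(
  increments=[
    {"hand":1.0,"dp":[0.2,-1.0,1.5],"turn":3},
    {"hand":1.0,"dp":[0.4,-2.0,1.0],"turn":5},
    {"hand":1.0,"dp":[0.5,-2.0,0],"turn":5},
    {"hand":1.0,"dp":[0.5,-2.0,0],"turn":5},
    {"hand":1.0,"dp":[0.4,-1.5,0],"turn":5},
    {"hand":1.0,"dp":[0,0,0],"turn":5},
    {"hand":1.0,"dp":[0,0,0],"turn":5},
    {"hand":1.0,"dp":[0,0,0],"turn":5},
  ],
)

```text
time: 9.78
eef_pos: [531.2, 166.2, 284.5]
tcp_rot: [1.027, 2.969, 0.0]
contact_force: [-0.2, -0.9, -3.4]
finger_gap: 19.9
gripper_force: 44.9
```

move_arm(
  increments=[
    {"hand":1.0,"dp":[0,0,0],"turn":5},
    {"hand":1.0,"dp":[0,0,0],"turn":5},
    {"hand":1.0,"dp":[0,0,0],"turn":0},
    {"hand":1.0,"dp":[0,0,0],"turn":0},
  ],
)

```text
time: 10.12
eef_pos: [531.2, 166.7, 284.2]
tcp_rot: [0.773, 3.045, 0.0]
contact_force: [-0.7, 0.0, -2.6]
finger_gap: 19.6
gripper_force: 44.9
```

```bash
python3 - <<'E'
from h import *
d=grab_frame('wrist'); save(d,'w5'); t=grab_frame('top');save(t,'t5');s=grab_frame('scene');save(s,'s5'); o=get_obs(); print(o['time'],o['eef_pos'],np.degrees(2*np.arctan2(o['tcp_rot'][1],o['tcp_rot'][0])))
m=np.zeros((600,800,3),np.uint8)
m[:384,:512]=d['image']
m[:288,512:]=cv2.resize(s['image'][165:265,330:430],(288,288),interpolation=2)
m[300:588,512:]=cv2.resize(t['image'][165:225,80:140],(288,288),interpolation=2)
cv2.imwrite('pics/m5.png',m[:,:,::-1])
E
```

```text
10.2667 [531.15806268 166.75619432 283.82062144] 151.53287750718428
```

View pics/m5.png

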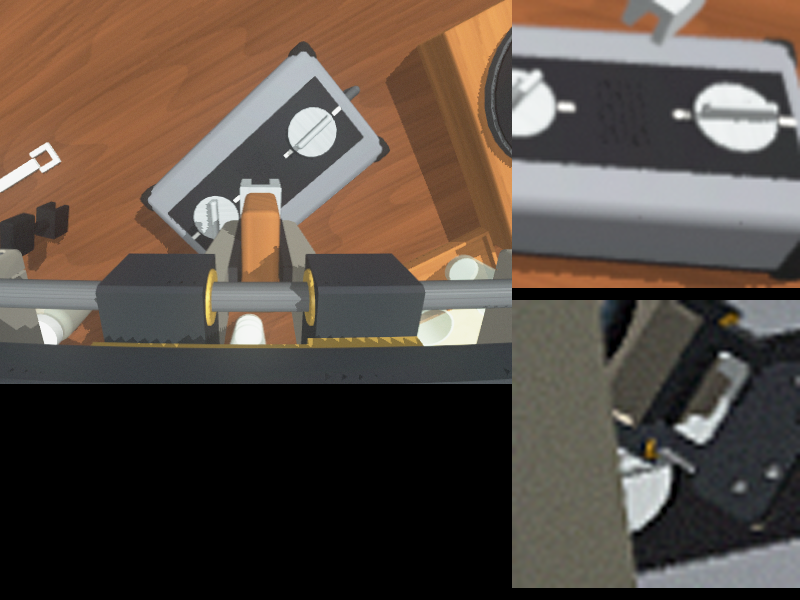

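The left bar now lies in line with its marks, at (312,131) in the wrist part, so it is locked. I'll go to the right screw, standing off first for a clear look.

move_arm(
  increments=[
    {"hand":1.0,"dp":[0.8,-1.2,0],"turn":0.7},
    {"hand":1.0,"dp":[1.6,-2.4,0],"turn":1},
    {"hand":1.0,"dp":[1.7,-2.6,0],"turn":1},
    {"hand":1.0,"dp":[1.7,-2.5,0],"turn":1},
    {"hand":1.0,"dp":[1.4,-2.1,0],"turn":0},
    {"hand":1.0,"dp":[0,0,0],"turn":0},
    {"hand":1.0,"dp":[0,0,0],"turn":0},
    {"hand":1.0,"dp":[0,0,0],"turn":0},
  ],
)

```text
time: 10.93
eef_pos: [602.8, 59.1, 283.4]
tcp_rot: [-0.672, -3.068, -0.0]
contact_force: [-0.2, 0.4, -2.3]
finger_gap: 19.8
gripper_force: 44.9
```

```bash
python3 - <<'E'
from h import *
d=grab_frame('wrist'); save(d,'w6'); o=get_obs(); print(o['time'],o['eef_pos'],np.degrees(2*np.arctan2(o['tcp_rot'][1],o['tcp_rot'][0])))
h=cv2.cvtColor(d['image'],cv2.COLOR_RGB2HSV); m=cv2.inRange(h,(0,0,110),(180,60,255)); m[175:]=0
m=cv2.morphologyEx(m,cv2.MORPH_OPEN,np.ones((5,5)))
for c in cv2.findContours(m,0,1)[0]:
    if cv2.contourArea(c)>700:
        e=cv2.fitEllipse(cv2.convexHull(c)); print(e,plane(d,*e[0],94).round(1))
cv2.imwrite('pics/m6.png',cv2.resize(d['image'][60:210,160:360],(800,600),interpolation=2)[:,:,::-1])
E
```

```text
10.9833 [602.67333518  59.41284888 283.48347934] -204.66492698867546
((263.2490234375, 131.5467987060547), (49.66496276855469, 50.08546447753906), 174.83802795410156) [550.7  88.7  94. ]
((357.3016662597656, 87.51954650878906), (104.36842346191406, 237.08810424804688), 48.92323684692383) [550.5 214.8  94. ]
((301.3784484863281, 85.6937484741211), (138.0979461669922, 240.8662872314453), 57.42705154418945) [520.4 153.4  94. ]
```

View pics/m6.png

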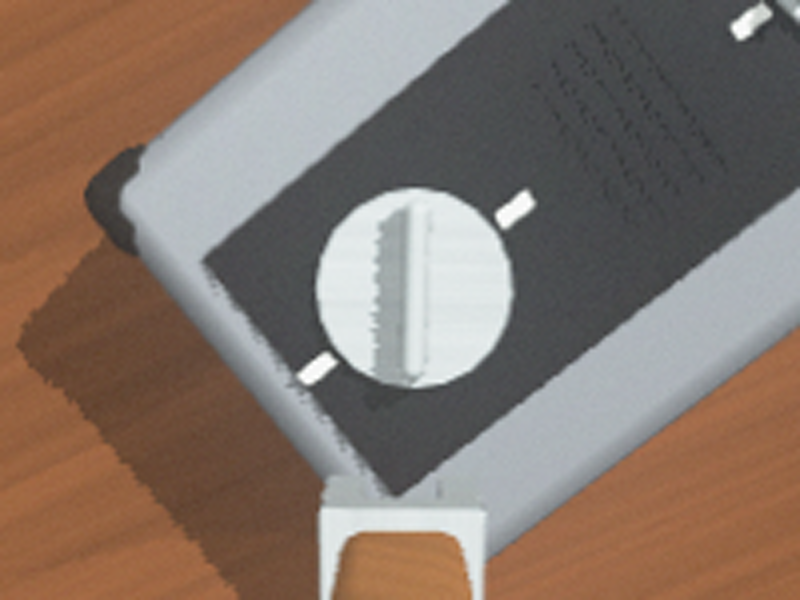

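The crop shows the right disc centred at about (263,131) in the full picture, with its bar from (265,111) to (263.5,154).

```bash
python3 - <<'E'
from h import *
d=load('w6')
a,b=plane(d,265.25,110.75,108),plane(d,263.5,153.75,108); v=a-b; print((a+b)/2,np.linalg.norm(v),np.degrees(np.arctan2(v[1],v[0])))
E
```

```text
[551.98483809  89.39974015 108.        ] 50.888418023655866 153.06676722752647
```

move_arm(
  increments=[
    {"hand":1.0,"dp":[-1.0,0.6,0],"turn":-1},
    {"hand":1.0,"dp":[-2.0,1.1,0],"turn":-0.6},
    {"hand":1.0,"dp":[-1.5,0.9,-1],"turn":0},
    {"hand":1.0,"dp":[-0.6,0.3,-2.5],"turn":0},
    {"hand":1.0,"dp":[0,0,-2.5],"turn":0},
    {"hand":1.0,"dp":[0,0,-1.2],"turn":0},
    {"hand":1.0,"dp":[0,0,0],"turn":0},
    {"hand":1.0,"dp":[0,0,0],"turn":0},
  ],
)

```text
time: 11.65
eef_pos: [552.1, 88.3, 211.8]
tcp_rot: [-0.712, -3.059, 0.0]
contact_force: [0.2, 0.6, -2.7]
finger_gap: 20.0
gripper_force: 44.9
```

move_arm(
  increments=[
    {"hand":1.0,"dp":[0,0,0],"turn":0},
  ],
)

```text
time: 11.73
eef_pos: [553.1, 88.1, 212.9]
tcp_rot: [0.713, 3.058, 0.001]
contact_force: [0.8, 0.6, -3.0]
finger_gap: 19.4
gripper_force: 44.9
```

```bash
python3 - <<'E'
from h import *
d=grab_frame('wrist'); save(d,'w7'); o=get_obs(); print(o['time'],o['eef_pos'],np.degrees(2*np.arctan2(o['tcp_rot'][1],o['tcp_rot'][0])))
w4=load('w4')
for n,q in (('4',w4),('7',d)):
    v=cv2.cvtColor(q['image'],cv2.COLOR_RGB2HSV)[:,:,2]
    print(n); print(np.arange(226,294,2)); print(v[164:200:4,226:294:2])
E
```

```text
11.7833 [553.3262028   88.02345572 213.07824017] 153.7553773314105
4
[226 228 230 232 234 236 238 240 242 244 246 248 250 252 254 256 258 260
 262 264 266 268 270 272 274 276 278 280 282 284 286 288 290 292]
[[ 86  84  85  84  85  84  84  83  86 122 235 237 237 238 238 236 238 224
  237 236 237 237 238 142  85  86  83  83  84  81  83  81  85  81]
 [ 85  83  86  84  84  86 167 238 238 237 237 238 176 192 187 234 241 225
  237 236 235 236 237 236 237 237 105  78  81  81  83 171 247 247]
 [ 85  85  84  84 115 234 233 233 233 233 169 173 172 171 181 228 239 229
  234 232 233 234 233 233 233 233 233 234 118  85 247 247 245 111]
 [ 81  82  79 166 234 236 235 236 236 209 172 174 173 173 176 227 239 230
  234 236 236 235 237 236 235 235 235 236 235 130  82  84  79  80]
 [ 83  81 126 235 234 235 234 233 192 185 185 185 184 167 173 225 239 232
  226 233 234 234 186 187 185 186 192 233 232 232 147  82  83  82]
 [ 84  76 224 238 238 238 238 223 186 182 181 182 189 178 174 205 217 214
  212 216 217 217 174 184 181 185 180 225 233 234 194  82  81  82]
 [ 80  67 235 237 236 236 237 227 236 236 236 
[... 1088 characters left out ...]
  76  90 230 229 229 229 231 191 183 182 184 183 165 156 201 230 232
  219 230 228 228 173 183 182 183 201 228 228 228 170  76  79  77]
 [ 76  74 187 233 230 232 231 216 185 180 178 180 175 176 171 191 211 212
  194 209 212 211 171 179 180 182 180 220 230 228 210  73  71  74]
 [ 75  70 211 234 234 233 234 224 232 233 233 229 229 231 233 231 233 235
  234 235 232 232 234 235 233 234 234 235 230 232 231 102  78  76]
 [ 77  65 195 231 230 231 231 221 232 233 231 229 217 214 217 214 216 218
  218 218 216 215 225 233 232 233 232 227 231 229 215  74  75  73]
 [ 77  77  99 231 231 231 232 218 232 233 148 154 173 178 175 174 172 170
  170 170 171 171 175 180 185 233 232 225 227 228 169  74  74  74]]
```

move_arm(
  increments=[
    {"hand":1.0,"dp":[-0.15,0,0],"turn":0},
    {"hand":1.0,"dp":[0,0,-1.0],"turn":0},
    {"hand":1.0,"dp":[0,0,-1.0],"turn":0},
    {"hand":1.0,"dp":[0,0,-1.0],"turn":0},
    {"hand":1.0,"dp":[0,0,-0.8],"turn":0},
    {"hand":1.0,"dp":[0,0,-0.5],"turn":0},
    {"hand":1.0,"dp":[0,0,0],"turn":0},
    {"hand":1.0,"dp":[0,0,0],"turn":0},
  ],
)

```text
time: 12.45
eef_pos: [550.6, 87.7, 168.0]
tcp_rot: [-0.713, -3.059, 0.0]
contact_force: [0.3, -0.5, -3.3]
finger_gap: 19.8
gripper_force: 44.9
```

move_arm(
  increments=[
    {"hand":1.0,"dp":[0,0,0],"turn":-4},
    {"hand":1.0,"dp":[0,0,0],"turn":-5},
    {"hand":1.0,"dp":[0,0,0],"turn":-5},
    {"hand":1.0,"dp":[0,0,0],"turn":-5},
    {"hand":1.0,"dp":[0,0,0],"turn":-5},
    {"hand":1.0,"dp":[0,0,0],"turn":-5},
  ],
)

```text
time: 12.95
eef_pos: [550.9, 88.0, 168.5]
tcp_rot: [1.462, 2.78, 0.001]
contact_force: [1.5, 1.3, -3.8]
finger_gap: 20.0
gripper_force: 45.0
```

move_arm(
  increments=[
    {"hand":1.0,"dp":[0,0,0],"turn":-5},
    {"hand":1.0,"dp":[0,0,0],"turn":-5},
    {"hand":1.0,"dp":[0,0,0],"turn":-5},
    {"hand":1.0,"dp":[0,0,0],"turn":-5},
    {"hand":1.0,"dp":[0,0,0],"turn":-5},
    {"hand":1.0,"dp":[0,0,0],"turn":-4},
    {"hand":1.0,"dp":[0,0,0],"turn":0},
    {"hand":1.0,"dp":[0,0,0],"turn":0},
  ],
)

```text
time: 13.62
eef_pos: [551.0, 87.9, 168.6]
tcp_rot: [2.104, 2.332, 0.001]
contact_force: [1.6, 0.8, -3.3]
finger_gap: 19.7
gripper_force: 44.9
```

move_arm(
  increments=[
    {"hand":1.0,"dp":[0,0,0],"turn":4},
    {"hand":1.0,"dp":[0,0,0],"turn":4},
    {"hand":1.0,"dp":[0,0,1.0],"turn":0},
    {"hand":1.0,"dp":[0,0,2.0],"turn":0},
    {"hand":1.0,"dp":[0,0,3.0],"turn":0},
    {"hand":1.0,"dp":[0,0,2.0],"turn":0},
    {"hand":1.0,"dp":[0,0,1.0],"turn":0},
  ],
)

```text
time: 14.2
eef_pos: [551.9, 88.0, 262.2]
tcp_rot: [1.938, 2.469, 0.005]
contact_force: [0.7, 0.6, -2.2]
finger_gap: 19.4
gripper_force: 44.9
```

```bash
python3 - <<'E'
from h import *
o=get_obs(); print(o['time'],o['eef_pos'],np.degrees(2*np.arctan2(o['tcp_rot'][1],o['tcp_rot'][0])),o['joint_pos'])
for n in ('scene','top','wrist'): save(grab_frame(n),n[0]+'8')
# bar line in scene: bright/dark structure of right disc
s=load('s8'); s5=load('s5')
for q,x,y in ((s,331,200),(s5,407,205)):
    v=cv2.cvtColor(q['image'],cv2.COLOR_RGB2HSV)[:,:,2]; print(v[y-14:y+15:2,x-19:x+20:2])
E
```

```text
14.2 [551.8871673   87.9587891  262.24621429] 103.72301685601236 [ 1.55372979e-01  2.04299084e-01  1.72596594e+00 -1.35073908e-05
  1.20724678e+00 -8.41340710e-02]
[[ 58  60  59  59  58  58  58  59  59  60  60  59  60  60  60  63  64  64
   69  73]
 [ 59  59  59  58  59  59  66  81  93  95  79  68  61  59  60  61  59  61
   60  60]
 [ 58  58  59  60  64 148 203 240 240 242 235 208 129  73  60  59  60  60
   60  60]
 [ 60  59  59  69 176 242 245 243 242 244 245 244 241 221 106  60  59  60
   61  61]
 [ 60  60  59 157 240 243 244 242 240 241 243 239 243 242 228 110  61  61
   61  60]
 [ 60  60  74 221 172 226 230 234 236 238 239 240 241 243 241 231 120  60
   61  60]
 [199 126  76 174 140 133 136 140 144 150 155 164 166 171 176 185 145  61
   59  60]
 [227 186  92 161 146 141 139 138 135 135 133 130 128 128 128 133 154 142
  146 126]
 [ 57  55  64 212 242 242 243 241 228 240 235 205 200 196 196 209 210 226
  251 246]
 [ 62  61  58 138 241 244 245 244 242 242 243 243 242 242 241 242 197  70
   78  82]
 [ 63  62  62  66 201 243 245 244 242 242 243 243 241 242 241 237 112  59
   59  60]
 
[... 915 characters left out ...]
 183 116
   55  81]
 [244 185  93 157 137 134 135 135 132 131 127 130 126 127 126 126 127 110
  136 129]
 [ 57  58  50 150 237 238 239 238 236 232 201 226 195 191 187 193 211 170
  251 252]
 [ 59  57  58  74 213 241 241 242 240 238 240 240 240 240 238 240 239 111
   74  83]
 [ 58  57  59  55 103 228 241 242 240 238 240 240 241 239 239 239 235  76
   57  55]
 [ 58  56  58  56  56  90 204 241 241 238 238 240 240 238 239 236 161  57
   55  55]
 [ 57  58  56  56  58  54  68 133 205 232 236 239 238 236 226 148  58  55
   56  57]
 [ 59  58  57  57  58  58  57  59  66  98 118 152 137 114  78  55  56  55
   56  56]
 [ 57  58  58  59  58  57  56  56  56  56  57  57  58  56  56  54  56  56
   55  56]]
```

Both bars are in line with the marks. I'll set the key down on the clear patch at about (370,-30).

move_arm(
  increments=[
    {"hand":1.0,"dp":[-1.2,-0.8,0.5],"turn":0},
    {"hand":1.0,"dp":[-2.5,-1.6,0],"turn":0},
    {"hand":1.0,"dp":[-3.0,-2.0,0],"turn":0},
    {"hand":1.0,"dp":[-3.0,-2.0,0],"turn":0},
    {"hand":1.0,"dp":[-3.0,-2.0,0],"turn":0},
    {"hand":1.0,"dp":[-3.0,-2.0,0],"turn":0},
    {"hand":1.0,"dp":[-2.5,-1.4,0],"turn":0},
    {"hand":1.0,"dp":[0,0,-1.0],"turn":0},
  ],
)

```text
time: 15.02
eef_pos: [364.0, -31.8, 252.8]
tcp_rot: [-1.94, -2.469, 0.004]
contact_force: [-0.3, 0.2, -3.2]
finger_gap: 19.6
gripper_force: 44.9
```

move_arm(
  increments=[
    {"hand":1.0,"dp":[0,0,-2.5],"turn":0},
    {"hand":1.0,"dp":[0,0,-3.5],"turn":0},
    {"hand":1.0,"dp":[0,0,-3.5],"turn":0},
    {"hand":1.0,"dp":[0,0,-3.5],"turn":0},
    {"hand":1.0,"dp":[0,0,-2.0],"turn":0},
    {"hand":1.0,"dp":[0,0,-1.0],"turn":0},
    {"hand":1.0,"dp":[0,0,0],"turn":0},
    {"hand":1.0,"dp":[0,0,0],"turn":0},
  ],
)

```text
time: 15.68
eef_pos: [367.6, -30.0, 92.6]
tcp_rot: [-1.938, -2.469, 0.003]
contact_force: [-0.7, -0.7, -2.3]
finger_gap: 19.7
gripper_force: 44.9
```

move_arm(
  increments=[
    {"hand":1.0,"dp":[0,0,-0.8],"turn":0},
    {"hand":1.0,"dp":[0,0,-0.6],"turn":0},
    {"hand":1.0,"dp":[0,0,-0.3],"turn":0},
    {"hand":1.0,"dp":[0,0,0],"turn":0},
    {"hand":1.0,"dp":[0,0,0],"turn":0},
  ],
)

```text
time: 16.1
eef_pos: [368.7, -30.2, 76.6]
tcp_rot: [1.939, 2.472, 0.0]
contact_force: [-0.0, -0.7, -2.2]
finger_gap: 19.5
gripper_force: 44.9
```

move_arm(
  increments=[
    {"hand":1.0,"dp":[0,0,-0.2],"turn":0},
    {"hand":1.0,"dp":[0,0,-0.1],"turn":0},
    {"hand":1.0,"dp":[0,0,-0.1],"turn":0},
    {"hand":1.0,"dp":[0,0,0],"turn":0},
    {"hand":1.0,"dp":[0,0,0],"turn":0},
  ],
)

```text
time: 16.52
eef_pos: [368.9, -30.2, 72.8]
tcp_rot: [1.939, 2.471, 0.0]
contact_force: [-0.6, -0.5, 2.1]
finger_gap: 19.8
gripper_force: 44.9
```

Contact is felt (force +4 N over the hanging load), so I'll release.

move_arm(
  increments=[
    {"hand":2.4,"dp":[0,0,0],"turn":0},
    {"hand":3.0,"dp":[0,0,0],"turn":0},
    {"hand":5.0,"dp":[0,0,0],"turn":0},
    {"hand":5.0,"dp":[0,0,0],"turn":0},
    {"hand":5.0,"dp":[0,0,0],"turn":0},
    {"hand":5.0,"dp":[0,0,1.5],"turn":0},
    {"hand":5.0,"dp":[0,0,3],"turn":0},
    {"hand":5.0,"dp":[0,0,3.5],"turn":0},
  ],
)

```text
time: 17.18
eef_pos: [367.0, -30.1, 152.3]
tcp_rot: [-1.937, -2.469, 0.004]
contact_force: [0.5, -0.1, -1.1]
finger_gap: 49.9
gripper_force: 0.0
```

move_arm(
  increments=[
    {"hand":5.0,"dp":[0,0,3.5],"turn":0},
    {"hand":5.0,"dp":[0,0,3.5],"turn":0},
    {"hand":5.0,"dp":[0,0,1.5],"turn":0},
    {"hand":5.0,"dp":[0,0,0],"turn":0},
  ],
)

```text
time: 17.52
eef_pos: [370.9, -30.4, 241.2]
tcp_rot: [1.936, 2.467, 0.006]
contact_force: [0.4, -0.7, -0.1]
finger_gap: 50.0
gripper_force: 0.0
```

```bash
python3 - <<'E'
from h import *
from scipy import ndimage
o=get_obs(); print(o['time'],o['eef_pos'],o['finger_gap'],o['contact_force'])
d=grab_frame('wrist'); save(d,'w9'); s=grab_frame('scene'); save(s,'s9'); t=grab_frame('top'); save(t,'t9')
# orange grip in wrist/scene
for n,q in (('w',d),('s',s)):
    h=cv2.cvtColor(q['image'],cv2.COLOR_RGB2HSV); m=cv2.inRange(h,(13,130,170),(17,255,255))
    m=cv2.morphologyEx(m,cv2.MORPH_OPEN,np.ones((3,3)))
    for c in cv2.findContours(m,0,1)[0]:
        if cv2.contourArea(c)>80:
            r=cv2.minAreaRect(c); p=plane(q,*r[0],100)
            if abs(p[0]-369)<90 and abs(p[1]+30)<90: print(n,r,p.round(1))
# change of bystanders in scene vs start
print([ (k,np.abs(s['image'][y:Y,x:X].astype(int)-load('scene0')['image'][y:Y,x:X]).mean().round(1)) for k,(x,y,X,Y) in dict(left=(0,80,150,230),jar=(165,155,210,210),saucer=(170,230,240,290),cup=(240,258,290,318)).items()])
for n,q in (('R',(331,200)),('L',(407,205))):
    x,y=q; v=cv2.cvtColor(s['image'],cv2.COLOR_RGB2HSV)[:,:,2]; print(n,np.argmin(v[y-8:y+8,x-10:x+11:5],0))
E
```

```text
17.5167 [370.93614116 -30.39688634 241.16977192] 49.98772290278762 [ 0.42601003 -0.68216335 -0.12936552]
w ((257.0, 186.0), (54.0, 16.0), 90.0) [368.8 -30.2 100. ]
s ((299.0, 128.5), (5.0, 22.0), 90.0) [361.5 -33.9 100. ]
[('left', np.float64(8.7)), ('jar', np.float64(5.4)), ('saucer', np.float64(1.7)), ('cup', np.float64(2.2))]
R [7 7 7 8 0]
L [15  7  8  8  0]
```

```bash
python3 -c "
from station import *
print(job_done())"
```

```text
the job is handed in; nothing more can be done
None
```

I turned both hatch screws clockwise to lock with the slotted key, stood the key upright on the sideboard at about (369, -30) mm, and handed the job in at about 17.5 s; no verdict came back.

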